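# Pack the coffee tins in the lidded crate

## Task

Pack both square coffee tins and the long flat tin into the wooden crate, all standing upright: the square ones side by side on the deep floor along the hinge side, the long flat one on the raised cork ledge along the front, so that nothing stands above the rim. Only then close the lid fully. Leave the green bowl, the jebena and the colander where they stand.

Things in the scene. Friction and masses are not known exactly. Their poses are not given: they have to be found in the camera images.
- crate: Dark wooden crate fixed to the bench, open at the top, outside 176 (x) by 216 (y) by 102 high (mm). Origin: centre of its underside; x points from the front (robot side) to the hinge side, y along the hinge, z up. Walls and floor 8 thick; inside 160 by 200, floor at z = 8, rim at z = 102. Inside, along the front wall, a fixed cork ledge fills x = -80 to -10 over the whole width up to z = 38; the deep bay is x = -10 to 80. Its place and yaw vary.
- crate_hinge (a point): Middle of the lid's hinge line: at x = 88, y = 0, z = 102 in the crate's frame. The hinge line runs along the crate's y axis.
- lid (a joint): Angle of the flat wooden lid (176 by 216, 8 thick, 0.25 kg) in rad: 0 = shut, lying on the rim; 1.57 = upright; starts leaning back beyond upright (about 1.9 to 2.1; stop at 2.3). The hinge is stiff: the lid stays where it is left, and about 4 N square to it at the free edge moves it. No latch and no handle: push it over from behind and press down.
- lid_edge (a point): Middle of the lid's free edge on its outer (upper when shut) face, 176 from the hinge line and 8 above the hinge line when shut. Its x axis points along the lid from the free edge to the hinge, z out of the outer face.
- tin_red_center (a point): Red square tin with paper band, 80 by 80 by 56 high, and on its top a brass round cap 42 in diameter and 32 high (total height 88); the point is on the axis, 44 above its underside. 0.2 to 0.4 kg. x and y are along the body's sides, z up. Lift it by the cap: in the crate there is no room for fingers beside the body. It stands upright, yaw varies.
- tin_blue_center (a point): Blue square tin, the same in every size as the red one; the point is on the axis, 44 above its underside.
- tin_long_center (a point): Long flat yellow tin, body 58 (x) by 180 (y) by 26 high, with a dark wooden bar grip centred on top, 14 thick (x) by 70 long (y) by 32 high (total height 58); the point is on the middle axis, 29 above its underside. 0.2 to 0.4 kg. Lift it by the bar; on the ledge open the fingers only a little to let go.
- bowl_center (a point): Bystander: small green glass bowl, 90 across, 45 high, loose; the point is 22 above its underside.
- jebena_center (a point): Bystander: terracotta coffee pot with spout and handle, about 175 long over these, body 120 across, about 205 high, loose; the point is on the body's axis, 95 above its underside.
- colander_center (a point): Bystander: steel colander, 170 across, 75 high, loose; the point is on its axis, 37 above its underside.
Things that resemble listed ones, but are neither listed nor needed, are in the scene too. Of the things that look like the part that bears tin_long_center, the middle-sized one is meant.

How it is judged:
By the outcome, as a careful person would: the job done as asked, in the order asked, and still so for the second after the job is handed in, with the robot touching nothing.
It also fails if it takes over 72 s, if anything falls off the work surface, if the arm or the gripper's body presses on something with over 40 N, if the wrist force passes 120 N, or if a joint passes its speed limit or range.

## Robot

A 6-joint arm with a two-finger parallel gripper is mounted at the origin on the work surface. World frame = base frame: x ahead of the robot, y to its left, z up, the work surface at z = 0. Lengths are in m, angles in degrees, forces in N, time in s.
With the tool pointing down it reaches from about 0.25 to 0.725 m from the base axis. Payload 9.7 kg.
Tool frame: the origin (TCP) lies where the fingers leave the gripper's body, on its centre line; the fingertips stand 73 mm ahead of it and the grasp point (between the pads) lies 54 mm ahead of it; z points along the fingers, y is the line along which they close (so a half turn about z gives the same grasp; the last joint's range is limited). The gripper opens to 85 mm and grips with 20 to 120 N. Pads are 22 mm wide; open, the fingers measure 114 mm over their backs; the gripper's body (76 mm by 85 mm) begins 54 mm behind the grasp point. The pads swing forward as they close: fully open they stand 13 mm farther back than shut.
Start: joints at [75, 4.979, 10.078, 95.1, 0, 90], TCP at [0.142, 0.531, 0.304] pointing down, gripper open.
Joint ranges: [-179.16, 179.16], [-48.56, 103.87], [-65.8, 70.77], [-126.05, 130.52], [-82.76, 87.17], [-180, 180]. Speed limits (degrees/s): [127.2, 127.2, 147.25, 180, 180, 180].

## Interface

Orientations are given as [roll, pitch, yaw] about the fixed x, y, z axes, in that order (R = Rz(yaw) Ry(pitch) Rx(roll)).
In Python, from workcell import sensors, imaging, bot gives the robot as it stands.
- The arm moves only by the tool apply_moves, never from a script. Its argument "rows" is a list of rows, each a list of 3 entries, a list of its own where there are three numbers: the shift along the tool's x, y, z in units of 10 cm (1.0 is 10 cm), then the turn, a rotation vector about the tool's x, y, z in units of 30 degrees (1.0 is 30 degrees), then the opening, from 0 (shut) to 1 (fully open). A call has 1 to 20 rows; each row is the pose to reach, as a shift and turn from the pose commanded when the call began, along the tool's axes at that moment; what a row does not reach only later rows make up. A row lasts 1/10 s, in which the tool goes at most 50 mm and 8.59 degrees, less where a joint would pass 70% of its speed; a pose out of reach is approached as far as the arm can. A call with a number of a shift or a turn outside -1 to 1 is refused whole. A call with a gripper value outside its range is refused whole. The fingers move at their own pace and stop on an object; "force" is the grip in N (left out, the last holds). Time passes only in rows, so rows that repeat a pose let the fingers close. It gives the time, the measured TCP pose, the force, the opening and the grip force at its end, in the units of the state.
- sensors.get_obs(): the state, without advancing time (a new reading comes with each control period).
- imaging.camera(name): name is "scene" or "top"; returns (picture, depth): 384x512x3 uint8, red, green, blue; 384x512 float32, m along the optical axis (not along the pixel's ray), 0 where there is no reading.
- imaging.get_calibration(name): a dict with "intrinsics" (3x3 intrinsics, pixels), "world_from_camera" (4x4, takes a point from camera to world coordinates). Camera axes: x right, y down, z forward; pixel columns grow to the right and rows downward; lengths in m; the calibration is good to about 2 mm. A picture is of the moment at which its call begins. get_calibration takes no time and is no camera call.
- bot.job_done(): hands the job in; it is judged then, once.
The state is a dict: "time": time; "q": joint angles; "qd": joint speeds; "joint_efforts": joint torques, N m; "ee_pos": TCP position; "tcp_rot": TCP orientation; "wrist_force": force on the tool from outside, world axes, zero at the start; "torque": the same for the moment, N m; "opening": finger opening in m; "grasp_force": force on a finger pad.
Only numpy, scipy, OpenCV 4.12 (cv2) and the standard library are available. Lean on these libraries where they do the work, as an engineer would, in place of code of your own. Each camera call takes 0.05 s, during which the arm holds its last target. There are 200 camera calls.

## Working session

There is one attempt and no reset: what is moved stays moved. The work goes in short steps, Python scripts to look and compute and a tool call to move; the robot and the scene stay as the last step left them, time stands still between calls to the robot, and variables do not carry over. Pictures are saved under pics/ and viewed, at most 10 in all, crops included, and the job is handed in when it is done.

Besides the shell and the picture viewer there is one more tool, called after "Request:" as a command line: name --argument value ..., lists and objects as JSON in quotes. apply_moves: Moves the arm, as the interface text tells. Its arguments: {"type":"object","properties":{"rows":{"type":"array"},"force":{"type":"number"}},"required":["rows"]}

```bash
mkdir -p pics; ls
python3 - <<'E'
from workcell import sensors, imaging
import cv2, numpy as np
print(sensors.get_obs())
for n in("scene","top"):
    p,d=imaging.camera(n); np.savez(f"pics/{n}0.npz",p=p,d=d)
    cv2.imwrite(f"pics/{n}0.png",p[:,:,::-1]); print(imaging.get_calibration(n))
E
```

```text
pics
{'time': 0.0, 'q': array([7.49999603e+01, 5.01169375e+00, 1.00336047e+01, 9.50992460e+01,
       3.12904639e-06, 9.00004291e+01]), 'qd': array([ 0.0869505 , -0.06785016,  0.01680311, -0.00093912,  0.06568528,
       -0.02955098]), 'joint_efforts': array([-1.00628830e-05, -5.20389104e+01,  4.64800751e+01,  1.63810397e-02,
       -2.39197522e-05, -1.34455732e-06]), 'ee_pos': array([0.14231628, 0.53113015, 0.3031697 ]), 'tcp_rot': array([-1.79922665e+02, -2.54981211e-06,  1.64999531e+02]), 'wrist_force': array([ 0.07087108, -0.5687396 , -0.92335168]), 'torque': array([0.02080668, 0.0481541 , 0.05254075]), 'grasp_force': 0.0, 'opening': 0.08534377070518911}
{'intrinsics': array([[403.0080682 ,   0.        , 262.92181505],
       [  0.        , 403.0080682 , 185.40604039],
       [  0.        ,   0.        ,   1.        ]]), 'world_from_camera': array([[ 0.01075368,  0.6267072 , -0.77918062,  1.58613623],
       [ 0.99966107, -0.02521334, -0.00648291, -0.04781885],
       [-0.02370863, -0.77884682, -0.62676593,  0.96562084],
       [ 0.        ,  0.        ,  0.        ,  1.        ]])}
{'intrinsics': array([[425.65794205,   0.        , 262.68686206],
       [  0.        , 425.65794205, 185.43191602],
       [  0.        ,   0.        ,   1.        ]]), 'world_from_camera': array([[ 0.01524159, -0.98497005,  0.17205144,  0.30999058],
       [-0.99983004, -0.01322849,  0.01284113, -0.07763967],
       [-0.01037215, -0.17221792, -0.98500427,  1.37335864],
       [ 0.        ,  0.        ,  0.        ,  1.        ]])}
```

View pics/top0.png

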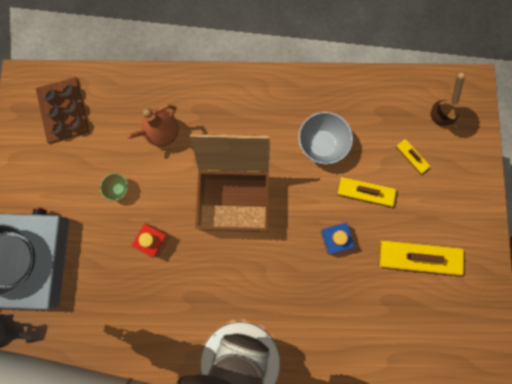

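View pics/scene0.png

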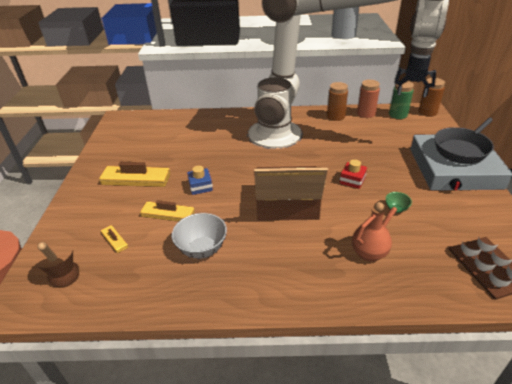

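The top view shows the crate at (233,200) with its cork ledge at the bottom and its lid at (232,155). The red tin is at (149,240) and the blue tin at (339,238). The yellow tins are at (413,157) small, (367,192) middle and (422,258) large. The bowl is at (114,187), the jebena at (160,127) and the colander at (325,138). The scene view agrees with this layout.

```bash
cat > h.py <<'E'
import numpy as np, cv2
from workcell import imaging, sensors
def cloud(n,d):
    c=imaging.get_calibration(n);K=c["intrinsics"];T=c["world_from_camera"]
    v,u=np.mgrid[:d.shape[0],:d.shape[1]]
    P=np.stack([(u-K[0,2])/K[0,0]*d,(v-K[1,2])/K[1,1]*d,d],-1)
    return P@T[:3,:3].T+T[:3,3]
def plane(n,px,z):
    c=imaging.get_calibration(n);K=c["intrinsics"];T=c["world_from_camera"]
    px=np.atleast_2d(px).astype(float)
    r=np.c_[(px[:,0]-K[0,2])/K[0,0],(px[:,1]-K[1,2])/K[1,1],np.ones(len(px))]@T[:3,:3].T
    s=(z-T[2,3])/r[:,2]
    return T[:3,3]+r*s[:,None]
def rect(xy):
    (c,s,a)=cv2.minAreaRect((xy*1000).astype(np.float32))
    return np.round(c,1),np.round(s,1),round(a,1)
def hsv(p): return cv2.cvtColor(p,cv2.COLOR_RGB2HSV)
def blobs(m,amin=30):
    n,l,st,ce=cv2.connectedComponentsWithStats(m.astype(np.uint8))
    return [(l==i) for i in range(1,n) if st[i,4]>=amin]
E
cat > m.py <<'E'
from h import *
import sys
f=np.load(sys.argv[1]);p,d=f["p"],f["d"];H=hsv(p);P=cloud("top",d);h,s,v=[H[...,i].astype(int) for i in range(3)]
print("table z",np.median(P[300:310,150:200,2]))
def rep(name,m,z,amin=40):
    for b in blobs(m,amin):
        vs,us=np.nonzero(b); q=plane("top",np.c_[us,vs],z)[:,:2]
        print(name,"px",us.mean().round(1),vs.mean().round(1),"n",b.sum(),"zmed",np.median(P[b][:,2]).round(4),"rect",*rect(q),"mean",(q.mean(0)*1000).round(1))
Z=P[...,2]
rep("red",((h<6)|(h>174))&(s>180)&(v>120)&(Z>.04),.056)
rep("blue",(h>100)&(h<130)&(s>150)&(Z>.04),.056)
rep("yelbody",(h>22)&(h<34)&(s>150)&(v>150)&(Z<.04),.026)
rep("capyel",(h>12)&(h<30)&(s>100)&(Z>.075)&(Z<.1)&((P[...,0]<.45)),.088,15)
rep("bar",(Z>.045)&(Z<.07)&(v<140)&(P[...,1]<-.2),.058,15)
m=(Z>.09)&(Z<.112)&(P[...,1]>-.2)&(P[...,1]<.2)&(P[...,0]>.2)
rep("rim",m,.102)
rep("ledge",(Z>.03)&(Z<.046)&(P[...,1]>-.15)&(P[...,1]<.15)&(P[...,0]>.15),.038)
rep("floor",(Z>.0)&(Z<.016)&(P[...,1]>-.08)&(P[...,1]<.1)&(P[...,0]>.25)&(P[...,0]<.42),.008)
E
python3 m.py pics/top0.npz
python3 - <<'E'
from h import *
d=np.load("pics/top0.npz")["d"];P=cloud("top",d)
for u in(205,232,262): print(u,[tuple(np.round(P[v,u],3)) for v in list(range(130,180,6))+[190,215,226,228,230]])
E
```

```text
table z 0.0013219285400587477
red px 149.3 239.6 n 337 zmed 0.057 rect [365.2 287.9] [77.  77.8] 62.7 mean [365.9 286.3]
blue px 336.5 238.4 n 329 zmed 0.0568 rect [ 378.9 -293.5] [73.3 75.7] 16.7 mean [ 378.2 -289.4]
yelbody px 412.2 156.5 n 323 zmed 0.0178 rect [ 648.6 -544.7] [119.   37.1] 40.2 mean [ 647.  -542.9]
yelbody px 366.2 191.6 n 801 zmed 0.0267 rect [ 530.5 -392.2] [178.9  56.1] 78.0 mean [ 529.7 -391.2]
yelbody px 421.0 257.2 n 1493 zmed 0.0367 rect [ 325.4 -555.8] [254.6  78.5] 85.0 mean [ 325.6 -555.8]
capyel px 198.0 219.0 n 21 zmed 0.0908 rect [427.4 135.1] [ 8.2 39.7] 84.2 mean [428.7 133.5]
capyel px 213.0 228.9 n 19 zmed 0.0873 rect [399.2  86.9] [ 2.8 54.4] 4.0 mean [399.3  86.9]
capyel px 248.9 229.8 n 21 zmed 0.089 rect [400.7 -21.7] [ 6.  54.2] 0.8 mean [398.3 -21.3]
capyel px 339.5 237.4 n 152 zmed 0.089 rect [ 379.3 -293.4] [38.9 38.9] 89.2 mean [ 379.5 -293.3]
capyel px 145.7 239.6 n 165 zmed 0.0888 rect [364.8 287.6] [38.8 42.8] 0.9 mean [364.4 288.3]
capyel px 428.5 255.5 n 76 zmed 0.0824 rect [ 328.7 -550.8] [99.1 18.6] 79.5 mean [ 330.1 -556.1]
capyel
[... 2652 characters left out ...]
), np.float64(-0.059), np.float64(0.249)), (np.float64(0.617), np.float64(-0.059), np.float64(0.223)), (np.float64(0.606), np.float64(-0.059), np.float64(0.198)), (np.float64(0.597), np.float64(-0.059), np.float64(0.163)), (np.float64(0.585), np.float64(-0.059), np.float64(0.137)), (np.float64(0.594), np.float64(-0.057), np.float64(0.002)), (np.float64(0.565), np.float64(-0.058), np.float64(0.048)), (np.float64(0.533), np.float64(-0.058), np.float64(0.009)), (np.float64(0.449), np.float64(-0.06), np.float64(0.039)), (np.float64(0.414), np.float64(-0.06), np.float64(0.039)), (np.float64(0.403), np.float64(-0.061), np.float64(0.101)), (np.float64(0.397), np.float64(-0.061), np.float64(0.102))]
```

Run:
```python
from h import *
f=np.load("pics/top0.npz");p,d=f["p"],f["d"];P=cloud("top",d);Z=P[...,2]
# front wall outer edge & side walls: last pixel per column/row with z>.085
def line(px):
    q=plane("top",px,.102)[:,:2]; vx,vy,x0,y0=cv2.fitLine((q*1000).astype(np.float32),cv2.DIST_HUBER,0,.01,.01).ravel()
    return np.round([x0,y0],1),round(np.degrees(np.arctan2(vy,vx)),2)
fr=[];L=[];R=[];fi=[];Li=[];Ri=[]
for u in range(207,262):
    vs=[v for v in range(215,240) if .09<Z[v,u]<.115]; 
    if vs: fr.append((u,max(vs)+.5)); fi.append((u,min(vs)-.5))
for v in range(182,222):
    us=[u for u in range(185,215) if .09<Z[v,u]<.115]
    if us: L.append((min(us)-.5,v));Li.append((max(us)+.5,v))
    us=[u for u in range(255,285) if .09<Z[v,u]<.115]
    if us: R.append((max(us)+.5,v));Ri.append((min(us)-.5,v))
for n,x in dict(front=fr,fronti=fi,L=L,Li=Li,R=R,Ri=Ri).items(): print(n,line(x))
# lid plane
m=(Z>.13)&(P[...,0]>.56)&(P[...,0]<.68)&(abs(P[...,1]-.03)<.12)
m[175:]=0
q=P[m]; 
c=q.mean(0); n=np.linalg.svd(q-c)[2][2]; r=(q-c)@n; q=q[abs(r)<.006];c=q.mean(0);n=np.linalg.svd(q-c)[2][2]
n*=np.sign(n[0]);print("lid c",c.round(3),"n",n.round(4),"yaw",np.degrees(np.arctan2(n[1],n[0])),"tilt angle", np.degrees(np.arctan2(n[0],-n[2])))
print("lid top",np.sort(q[:,2])[-20:].round(3)[::5],"at z=.102 x",c[0]-(c[2]-.102)*(-n[2]/n[0])*-1)
h=hsv(p)
m=(h[...,0]>5)&(h[...,0]<25)&(h[...,2]>130)&(Z>.025)&(Z<.05)&(abs(P[...,1]-.03)<.12)&(P[...,0]<.5)&(P[...,0]>.38)
vs,us=np.nonzero(m);print("cork",m.sum(),*rect(plane("top",np.c_[us,vs],.038)[:,:2]))
```

```text
front (array([397.9,  40.6], dtype=float32), np.float32(88.51))
fronti (array([406.,  14.], dtype=float32), np.float32(88.72))
L (array([482.4, 139.9], dtype=float32), np.float32(-0.46))
Li (array([478.6, 130. ], dtype=float32), np.float32(-0.19))
R (array([478.4, -76.4], dtype=float32), np.float32(0.76))
Ri (array([472.9, -68.3], dtype=float32), np.float32(-1.14))
lid c [0.612 0.03  0.208] n [ 0.9381 -0.0119 -0.3462] yaw -0.7244189064810155 tilt angle 69.74077312117818
lid top [0.27  0.27  0.271 0.271] at z=.102 x 0.6512376795397197
cork 1066 [441.7  36.2] [ 73.4 206.8] 3.5
```

```bash
cat > plan.py <<'E'
# usage: plan.py x y z(mm) psi [x y z psi ...]: splits into calls, prints tool-axis shift (10 cm) and turn (30 deg)
import sys,numpy as np
from workcell import sensors
from scipy.spatial.transform import Rotation as R
o=sensors.get_obs();p=np.array(o["ee_pos"])*1000;r=R.from_euler("xyz",o["tcp_rot"],degrees=True)
print("now",p.round(1),np.round(o["tcp_rot"],1),"q",o["q"].round(0),"t",round(o["time"],2),"open",round(o["opening"],4),"F",o["wrist_force"].round(1))
a=list(map(float,sys.argv[1:]))
for i in range(0,len(a),4):
    t=np.array(a[i:i+3]);rt=R.from_euler("xyz",[180,0,a[i+3]],degrees=True)
    D=t-p;rv=(r.inv()*rt).as_rotvec(degrees=True)
    for n in range(1,20):
        out=[];rr=r
        for k in range(n):
            out.append((rr.inv().apply(D/n)/100,rv/n/30)); rr=rr*R.from_rotvec(rv/n,degrees=True)
        if all(abs(s).max()<=.98 and abs(w).max()<=1 for s,w in out):break
    for s,w in out: print(s.round(3).tolist(),w.round(3).tolist(),"rows>=",int(np.ceil(max(np.linalg.norm(D)/n/50,np.linalg.norm(rv)/n/8.59))))
    print("--");p=t;r=rt
E
python3 plan.py 365 288 220 152.7 365 288 132 152.7
```

```text
now [142.3 531.2 303.3] [-179.9   -0.   165. ] q [75.  5. 10. 95.  0. 90.] t 0.1 open 0.0852 F [ 0.1  1.  -0.9]
[-0.695, -0.443, 0.209] [-0.001, 0.0, 0.102] rows>= 2
[-0.718, -0.405, 0.209] [-0.001, 0.0, 0.102] rows>= 2
[-0.739, -0.366, 0.208] [-0.001, 0.0, 0.102] rows>= 2
[-0.757, -0.326, 0.208] [-0.001, 0.0, 0.102] rows>= 2
--
[0.0, -0.0, 0.88] [0.0, 0.0, 0.0] rows>= 2
--
```

Request:
apply_moves --rows '[[[-0.35, -0.22, 0.1], [0, 0, 0.05], 1], [[-0.695, -0.443, 0.209], [0, 0, 0.102], 1], [[-0.695, -0.443, 0.209], [0, 0, 0.102], 1]]' --force 40

```text
time: 0.4
ee_pos: [0.1998, 0.4676, 0.2815]
tcp_rot: [-179.8, 0.0, 161.7]
wrist_force: [0.8, 1.5, 0.4]
opening: 0.0853
grasp_force: 0.0
```

Request:
apply_moves --rows '[[[-0.36, -0.2, 0.1], [0, 0, 0.05], 1], [[-0.718, -0.405, 0.209], [0, 0, 0.102], 1], [[-0.718, -0.405, 0.209], [0, 0, 0.102], 1]]'

```text
time: 0.7
ee_pos: [0.2554, 0.4071, 0.2609]
tcp_rot: [-179.9, 0.0, 158.6]
wrist_force: [-0.2, 0.6, -0.2]
opening: 0.0857
grasp_force: 0.0
```

Request:
apply_moves --rows '[[[-0.37, -0.18, 0.1], [0, 0, 0.05], 1], [[-0.739, -0.366, 0.208], [0, 0, 0.102], 1], [[-0.739, -0.366, 0.208], [0, 0, 0.102], 1]]'

```text
time: 1.0
ee_pos: [0.311, 0.3467, 0.2401]
tcp_rot: [-179.9, 0.0, 155.6]
wrist_force: [-0.8, -0.0, 0.7]
opening: 0.0855
grasp_force: 0.0
```

Request:
apply_moves --rows '[[[-0.37, -0.16, 0.1], [0, 0, 0.05], 1], [[-0.757, -0.326, 0.208], [0, 0, 0.102], 1], [[-0.757, -0.326, 0.208], [0, 0, 0.102], 1], [[-0.757, -0.326, 0.208], [0, 0, 0.102], 1]]'

```text
time: 1.4
ee_pos: [0.3653, 0.2883, 0.2205]
tcp_rot: [-180.0, -0.0, 152.7]
wrist_force: [-0.9, 0.8, 0.6]
opening: 0.0855
grasp_force: 0.0
```

```bash
python3 plan.py 365 288 132 152.7
```

```text
now [365.3 288.3 220.5] [-180.    -0.   152.7] q [ 38.  -7. -11.  86.   0.  66.] t 1.4 open 0.0855 F [-0.9  0.8  0.6]
[0.001, -0.004, 0.885] [-0.0, -0.001, -0.0] rows>= 2
--
```

Request:
apply_moves --rows '[[[0, 0, 0.3], [0, 0, 0], 1], [[0, 0, 0.6], [0, 0, 0], 1], [[0, 0, 0.8], [0, 0, 0], 1], [[0, 0, 0.885], [0, 0, 0], 1], [[0, 0, 0.885], [0, 0, 0], 1], [[0, 0, 0.885], [0, 0, 0], 0.4], [[0, 0, 0.885], [0, 0, 0], 0.3], [[0, 0, 0.885], [0, 0, 0], 0.3], [[0, 0, 0.885], [0, 0, 0], 0.3], [[0, 0, 0.885], [0, 0, 0], 0.3], [[0, 0, 0.885], [0, 0, 0], 0.3], [[0, 0, 0.885], [0, 0, 0], 0.3]]' --force 40

```text
time: 2.6
ee_pos: [0.3655, 0.2885, 0.1331]
tcp_rot: [179.9, 0.0, 152.8]
wrist_force: [-1.6, -1.4, 6.0]
opening: 0.0407
grasp_force: 39.9
```

```bash
python3 plan.py 365 288 310 152.7 522 78 310 179.2 522 78 145 179.2
```

```text
now [365.5 288.5 133.1] [179.9   0.  152.8] q [ 38.  -7. -20.  76.   0.  66.] t 2.6 open 0.0407 F [-1.6 -1.4  6. ]
[0.001, -0.002, -0.884] [0.002, 0.0, 0.001] rows>= 2
[0.001, -0.003, -0.884] [0.002, 0.0, 0.001] rows>= 2
--
[-0.786, -0.382, -0.0] [-0.0, 0.0, -0.294] rows>= 2
[-0.718, -0.498, -0.0] [-0.0, 0.0, -0.294] rows>= 2
[-0.633, -0.603, -0.0] [-0.0, 0.0, -0.294] rows>= 2
--
[-0.0, -0.0, 0.825] [0.0, 0.0, 0.0] rows>= 2
[-0.0, -0.0, 0.825] [0.0, 0.0, 0.0] rows>= 2
--
```

Request:
apply_moves --rows '[[[0, 0, -0.2], [0, 0, 0], 0.3], [[0, 0, -0.5], [0, 0, 0], 0.3], [[0, 0, -0.884], [0, 0, 0], 0.3], [[0, 0, -0.884], [0, 0, 0], 0.3]]'

```text
time: 3.0
ee_pos: [0.3663, 0.289, 0.2252]
tcp_rot: [179.6, 0.2, 152.7]
wrist_force: [1.1, 0.3, -2.8]
opening: 0.0406
grasp_force: 41.9
```

Request:
apply_moves --rows '[[[0, 0, -0.4], [0, 0, 0], 0.3], [[0, 0, -0.7], [0, 0, 0], 0.3], [[0, 0, -0.884], [0, 0, 0], 0.3], [[0, 0, -0.884], [0, 0, 0], 0.3]]'

```text
time: 3.4
ee_pos: [0.3657, 0.2885, 0.3104]
tcp_rot: [179.8, 0.1, 152.8]
wrist_force: [-0.2, -0.6, -3.3]
opening: 0.0411
grasp_force: 42.6
```

Request:
apply_moves --rows '[[[-0.2, -0.1, 0], [0, 0, -0.1], 0.3], [[-0.5, -0.24, 0], [0, 0, -0.2], 0.3], [[-0.786, -0.382, 0], [0, 0, -0.294], 0.3]]'

```text
time: 3.7
ee_pos: [0.4178, 0.2175, 0.3066]
tcp_rot: [-179.9, -0.1, 161.8]
wrist_force: [0.7, 0.2, -2.3]
opening: 0.0407
grasp_force: 42.3
```

Request:
apply_moves --rows '[[[-0.27, -0.18, 0], [0, 0, -0.1], 0.3], [[-0.5, -0.35, 0], [0, 0, -0.2], 0.3], [[-0.718, -0.498, 0], [0, 0, -0.294], 0.3]]'

```text
time: 4.0
ee_pos: [0.4704, 0.1469, 0.3065]
tcp_rot: [-179.9, -0.1, 170.5]
wrist_force: [0.3, -0.1, -2.7]
opening: 0.0407
grasp_force: 42.3
```

Request:
apply_moves --rows '[[[-0.27, -0.25, 0], [0, 0, -0.1], 0.3], [[-0.45, -0.43, 0], [0, 0, -0.2], 0.3], [[-0.57, -0.54, 0], [0, 0, -0.27], 0.3], [[-0.633, -0.603, 0], [0, 0, -0.294], 0.3], [[-0.633, -0.603, 0], [0, 0, -0.294], 0.3], [[-0.633, -0.603, 0], [0, 0, -0.294], 0.3]]'

```text
time: 4.6
ee_pos: [0.5219, 0.0787, 0.308]
tcp_rot: [180.0, -0.1, 179.2]
wrist_force: [0.8, 0.7, -2.6]
opening: 0.0408
grasp_force: 42.3
```

```bash
python3 plan.py 522 78 260 179.2
python3 - <<'E'
from h import *
for n in("top","scene"):
    p,d=imaging.camera(n); np.savez(f"pics/{n}1.npz",p=p,d=d)
    c=p[90:270,150:330] if n=="top" else p[100:280,220:400]
    cv2.imwrite(f"pics/{n}1.png",cv2.resize(c[:,:,::-1],None,fx=2.2,fy=2.2))
a=cv2.imread("pics/top1.png");b=cv2.imread("pics/scene1.png");cv2.imwrite("pics/c1.png",np.hstack([a,b]))
E
```

```text
now [521.9  78.7 308. ] [ 1.800e+02 -1.000e-01  1.792e+02] q [ 9.  2.  7. 95.  0.  9.] t 4.6 open 0.0408 F [ 0.8  0.7 -2.6]
[-0.001, -0.007, 0.48] [0.0, -0.002, -0.001] rows>= 1
--
```

View pics/c1.png

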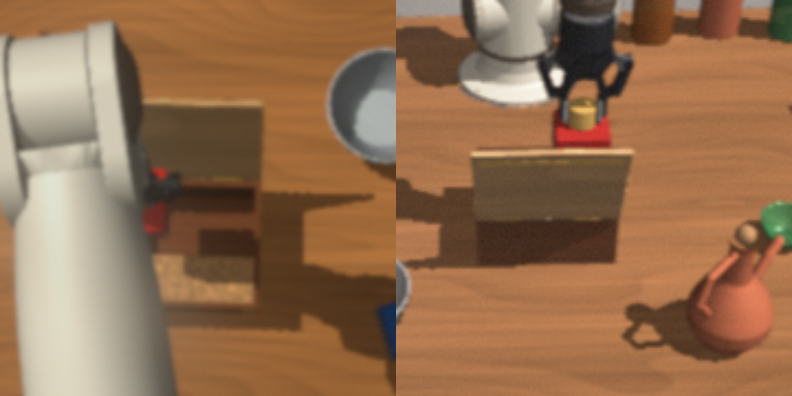

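The right half shows the red tin held upright by its cap at about (582,125) in the composite and squared to the crate. Lower it.

Request:
apply_moves --rows '[[[0, -0.005, 0.3], [0, 0, 0], 0.3], [[0, -0.007, 0.6], [0, 0, 0], 0.3], [[0, -0.007, 0.8], [0, 0, 0], 0.3], [[0, -0.007, 0.8], [0, 0, 0], 0.3]]'

```text
time: 5.1
ee_pos: [0.5209, 0.0781, 0.226]
tcp_rot: [-180.0, -0.3, 179.3]
wrist_force: [-0.1, -0.0, -3.5]
opening: 0.0407
grasp_force: 42.3
```

Request:
apply_moves --rows '[[[0, 0, 0.25], [0, 0, 0], 0.3], [[0, 0, 0.5], [0, 0, 0], 0.3], [[0, 0, 0.7], [0, 0, 0], 0.3], [[0, 0, 0.78], [0, 0, 0], 0.3], [[0, 0, 0.78], [0, 0, 0], 0.3]]'

```text
time: 5.6
ee_pos: [0.5221, 0.0779, 0.151]
tcp_rot: [-180.0, -0.0, 179.2]
wrist_force: [0.1, 0.4, -2.1]
opening: 0.0405
grasp_force: 42.4
```

Request:
apply_moves --rows '[[[0, 0, 0.03], [0, 0, 0], 0.3], [[0, 0, 0.06], [0, 0, 0], 0.3], [[0, 0, 0.08], [0, 0, 0], 0.3], [[0, 0, 0.08], [0, 0, 0], 0.3]]'

```text
time: 6.0
ee_pos: [0.5223, 0.0776, 0.1429]
tcp_rot: [180.0, 0.0, 179.2]
wrist_force: [0.4, -0.8, -2.6]
opening: 0.0409
grasp_force: 42.4
```

Request:
apply_moves --rows '[[[0, 0, 0.015], [0, 0, 0], 0.3], [[0, 0, 0.025], [0, 0, 0], 0.3], [[0, 0, 0.025], [0, 0, 0], 0.3]]'

```text
time: 6.3
ee_pos: [0.5225, 0.0775, 0.1412]
tcp_rot: [180.0, 0.1, 179.2]
wrist_force: [-1.9, -1.3, 3.5]
opening: 0.0411
grasp_force: 42.9
```

Contact at 141 mm, as predicted. Release with a small opening and rise.

Request:
apply_moves --rows '[[[0, 0, 0], [0, 0, 0], 0.65], [[0, 0, 0], [0, 0, 0], 0.65], [[0, 0, 0], [0, 0, 0], 0.65], [[0, 0, 0], [0, 0, 0], 0.65], [[0, 0, -0.2], [0, 0, 0], 0.65], [[0, 0, -0.6], [0, 0, 0], 0.65], [[0, 0, -0.98], [0, 0, 0], 0.65], [[0, 0, -0.98], [0, 0, 0], 0.65]]'

```text
time: 7.1
ee_pos: [0.5238, 0.0778, 0.2437]
tcp_rot: [179.9, 0.4, 179.2]
wrist_force: [-0.7, -0.4, 0.5]
opening: 0.0555
grasp_force: 0.0
```

Request:
apply_moves --rows '[[[0, 0, -0.3], [0, 0, 0], 0.65], [[0, 0, -0.6], [0, 0, 0], 0.65], [[0, 0, -0.6], [0, 0, 0], 0.65]]'

```text
time: 7.4
ee_pos: [0.5231, 0.0777, 0.3018]
tcp_rot: [180.0, 0.3, 179.2]
wrist_force: [0.7, 0.2, 0.9]
opening: 0.0556
grasp_force: 0.0
```

```bash
python3 plan.py 379.5 -293.3 270 196.5 379.5 -293.3 135 196.5
```

```text
now [523.1  77.7 301.8] [180.    0.3 179.2] q [ 8.  2.  6. 94. -0.  9.] t 7.4 open 0.0556 F [0.7 0.2 0.9]
[0.347, -0.932, 0.077] [0.0, 0.003, -0.144] rows>= 2
[0.416, -0.904, 0.078] [0.0, 0.003, -0.144] rows>= 2
[0.483, -0.87, 0.078] [0.0, 0.003, -0.144] rows>= 2
[0.547, -0.831, 0.079] [0.0, 0.003, -0.144] rows>= 2
--
[0.0, -0.0, 0.675] [0.0, 0.0, 0.0] rows>= 2
[0.0, -0.0, 0.675] [0.0, 0.0, 0.0] rows>= 2
--
```

Request:
apply_moves --rows '[[[0.17, -0.46, 0.04], [0, 0, -0.07], 0.8], [[0.347, -0.932, 0.077], [0, 0, -0.144], 1], [[0.347, -0.932, 0.077], [0, 0, -0.144], 1]]'

```text
time: 7.7
ee_pos: [0.4847, -0.0186, 0.2896]
tcp_rot: [-179.9, -0.1, -176.6]
wrist_force: [0.1, 0.4, 0.1]
opening: 0.0855
grasp_force: 0.0
```

Request:
apply_moves --rows '[[[0.2, -0.45, 0.04], [0, 0, -0.07], 1], [[0.416, -0.904, 0.078], [0, 0, -0.144], 1], [[0.416, -0.904, 0.078], [0, 0, -0.144], 1]]'

```text
time: 8.0
ee_pos: [0.4487, -0.1115, 0.2817]
tcp_rot: [-180.0, -0.1, -172.3]
wrist_force: [-0.2, -0.1, -0.0]
opening: 0.0854
grasp_force: 0.0
```

Request:
apply_moves --rows '[[[0.24, -0.43, 0.04], [0, 0, -0.07], 1], [[0.483, -0.87, 0.078], [0, 0, -0.144], 1], [[0.483, -0.87, 0.078], [0, 0, -0.144], 1]]'

```text
time: 8.3
ee_pos: [0.4128, -0.2042, 0.2737]
tcp_rot: [-180.0, -0.1, -168.0]
wrist_force: [-0.1, 0.8, 0.4]
opening: 0.0854
grasp_force: 0.0
```

Request:
apply_moves --rows '[[[0.27, -0.41, 0.04], [0, 0, -0.07], 1], [[0.45, -0.7, 0.07], [0, 0, -0.12], 1], [[0.547, -0.831, 0.079], [0, 0, -0.144], 1], [[0.547, -0.831, 0.079], [0, 0, -0.144], 1], [[0.547, -0.831, 0.079], [0, 0, -0.144], 1]]'

```text
time: 8.8
ee_pos: [0.3789, -0.2929, 0.2666]
tcp_rot: [180.0, -0.0, -163.6]
wrist_force: [-0.2, 0.1, 0.4]
opening: 0.0856
grasp_force: 0.0
```

```bash
python3 plan.py 379.5 -293.3 200 196.5 379.5 -293.3 135 196.5
```

```text
now [ 378.9 -292.9  266.6] [ 180.    -0.  -163.6] q [-38.  -5.  -4.  91.   0. -54.] t 8.8 open 0.0856 F [-0.2  0.1  0.4]
[-0.005, -0.006, 0.666] [0.002, -0.0, -0.002] rows>= 2
--
[0.0, -0.0, 0.65] [0.0, 0.0, 0.0] rows>= 2
--
```

Request:
apply_moves --rows '[[[0, 0, 0.35], [0, 0, 0], 1], [[-0.005, -0.006, 0.666], [0, 0, 0], 1], [[-0.005, -0.006, 0.666], [0, 0, 0], 1]]'

```text
time: 9.1
ee_pos: [0.3786, -0.2918, 0.1967]
tcp_rot: [179.7, -0.2, -163.4]
wrist_force: [0.0, -0.0, 1.3]
opening: 0.0852
grasp_force: 0.0
```

Request:
apply_moves --rows '[[[0, 0, 0.3], [0, 0, 0], 1], [[0, 0, 0.55], [0, 0, 0], 1], [[0, 0, 0.65], [0, 0, 0], 1], [[0, 0, 0.65], [0, 0, 0], 1], [[0, 0, 0.65], [0, 0, 0], 0.4], [[0, 0, 0.65], [0, 0, 0], 0.3], [[0, 0, 0.65], [0, 0, 0], 0.3], [[0, 0, 0.65], [0, 0, 0], 0.3], [[0, 0, 0.65], [0, 0, 0], 0.3], [[0, 0, 0.65], [0, 0, 0], 0.3], [[0, 0, 0.65], [0, 0, 0], 0.3]]'

```text
time: 10.2
ee_pos: [0.3797, -0.2944, 0.1369]
tcp_rot: [-179.9, 0.1, -163.5]
wrist_force: [-0.4, -0.9, 5.9]
opening: 0.0411
grasp_force: 39.7
```

```bash
python3 plan.py 379.5 -293.3 310 196.5 521 -16 310 179.2 521 -16 150 179.2
```

```text
now [ 379.7 -294.4  136.9] [-1.799e+02  1.000e-01 -1.635e+02] q [-38.  -5. -18.  76.   0. -54.] t 10.2 open 0.0411 F [-0.4 -0.9  5.9]
[-0.002, 0.004, -0.866] [-0.002, 0.001, -0.0] rows>= 2
[-0.001, 0.005, -0.866] [-0.002, 0.001, -0.0] rows>= 2
--
[-0.715, 0.752, 0.0] [0.0, -0.0, 0.192] rows>= 3
[-0.636, 0.82, 0.0] [0.0, -0.0, 0.192] rows>= 3
[-0.55, 0.88, 0.0] [0.0, -0.0, 0.192] rows>= 3
--
[-0.0, -0.0, 0.8] [0.0, 0.0, 0.0] rows>= 2
[-0.0, -0.0, 0.8] [0.0, 0.0, 0.0] rows>= 2
--
```

Request:
apply_moves --rows '[[[0, 0, -0.2], [0, 0, 0], 0.3], [[0, 0, -0.5], [0, 0, 0], 0.3], [[0, 0, -0.866], [0, 0, 0], 0.3], [[0, 0, -0.866], [0, 0, 0], 0.3]]'

```text
time: 10.6
ee_pos: [0.3801, -0.2947, 0.2267]
tcp_rot: [-179.7, 0.2, -163.5]
wrist_force: [0.1, -0.4, -3.4]
opening: 0.0407
grasp_force: 42.2
```

Request:
apply_moves --rows '[[[0, 0, -0.4], [0, 0, 0], 0.3], [[0, 0, -0.7], [0, 0, 0], 0.3], [[0, 0, -0.866], [0, 0, 0], 0.3], [[0, 0, -0.866], [0, 0, 0], 0.3]]'

```text
time: 11.0
ee_pos: [0.3795, -0.2942, 0.3101]
tcp_rot: [-179.9, 0.1, -163.5]
wrist_force: [0.1, 0.8, -3.6]
opening: 0.0406
grasp_force: 42.7
```

Request:
apply_moves --rows '[[[-0.15, 0.16, 0], [0, 0, 0.05], 0.3], [[-0.43, 0.45, 0], [0, 0, 0.12], 0.3], [[-0.715, 0.752, 0], [0, 0, 0.192], 0.3]]'

```text
time: 11.3
ee_pos: [0.4263, -0.2007, 0.3064]
tcp_rot: [179.9, -0.1, -169.5]
wrist_force: [0.8, -0.5, -4.2]
opening: 0.0406
grasp_force: 42.6
```

Request:
apply_moves --rows '[[[-0.22, 0.28, 0], [0, 0, 0.06], 0.3], [[-0.43, 0.55, 0], [0, 0, 0.12], 0.3], [[-0.636, 0.82, 0], [0, 0, 0.192], 0.3]]'

```text
time: 11.6
ee_pos: [0.4738, -0.1076, 0.3065]
tcp_rot: [180.0, -0.1, -175.1]
wrist_force: [-0.0, 0.2, -3.7]
opening: 0.0409
grasp_force: 42.6
```

Request:
apply_moves --rows '[[[-0.2, 0.32, 0], [0, 0, 0.08], 0.3], [[-0.38, 0.6, 0], [0, 0, 0.14], 0.3], [[-0.5, 0.8, 0], [0, 0, 0.18], 0.3], [[-0.55, 0.88, 0], [0, 0, 0.192], 0.3], [[-0.55, 0.88, 0], [0, 0, 0.192], 0.3], [[-0.55, 0.88, 0], [0, 0, 0.192], 0.3]]'

```text
time: 12.2
ee_pos: [0.5203, -0.0172, 0.3078]
tcp_rot: [-180.0, -0.1, 179.2]
wrist_force: [-0.6, 0.4, -4.2]
opening: 0.0408
grasp_force: 42.6
```

```bash
python3 plan.py 521 -16 230 179.2  521 -16 152 179.2
python3 - <<'E'
from h import *
for n in("top","scene"):
    p,d=imaging.camera(n); np.savez(f"pics/{n}2.npz",p=p,d=d)
    c=p[90:270,150:330] if n=="top" else p[100:280,220:400]
    cv2.imwrite(f"pics/{n}2.png",cv2.resize(c[:,:,::-1],None,fx=2.2,fy=2.2))
a=cv2.imread("pics/top2.png");b=cv2.imread("pics/scene2.png");cv2.imwrite("pics/c2.png",np.hstack([a,b]))
E
```

```text
now [520.3 -17.2 307.8] [-1.800e+02 -1.000e-01  1.792e+02] q [-2.  1.  6. 95. -0. -1.] t 12.2 open 0.0408 F [-0.6  0.4 -4.2]
[-0.008, 0.012, 0.778] [-0.001, -0.003, 0.001] rows>= 2
--
[-0.0, -0.0, 0.78] [0.0, 0.0, 0.0] rows>= 2
--
```

View pics/c2.png

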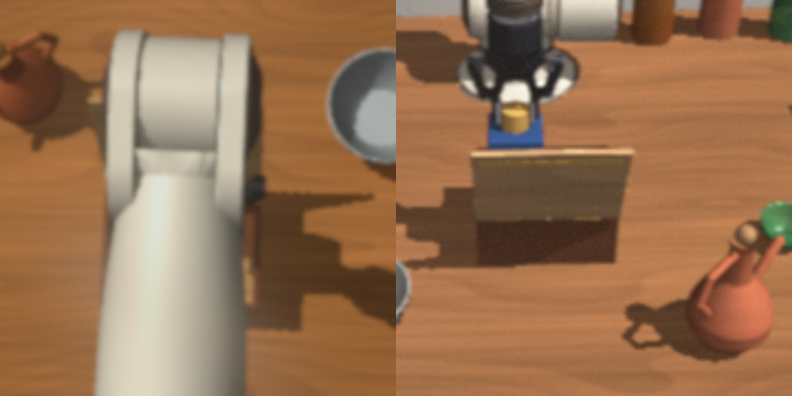

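The right half shows the blue tin held upright and squared at about (515,125), above its half of the bay. Lower it.

Request:
apply_moves --rows '[[[0, 0, 0.3], [0, 0, 0], 0.3], [[-0.008, 0.012, 0.6], [0, 0, 0], 0.3], [[-0.008, 0.012, 0.778], [0, 0, 0], 0.3], [[-0.008, 0.012, 0.778], [0, 0, 0], 0.3]]'

```text
time: 12.7
ee_pos: [0.5202, -0.0163, 0.2283]
tcp_rot: [-180.0, -0.2, 179.2]
wrist_force: [0.4, 0.1, -2.7]
opening: 0.0407
grasp_force: 42.5
```

Request:
apply_moves --rows '[[[0, 0, 0.25], [0, 0, 0], 0.3], [[0, 0, 0.5], [0, 0, 0], 0.3], [[0, 0, 0.7], [0, 0, 0], 0.3], [[0, 0, 0.78], [0, 0, 0], 0.3], [[0, 0, 0.78], [0, 0, 0], 0.3]]'

```text
time: 13.2
ee_pos: [0.5214, -0.0158, 0.153]
tcp_rot: [-180.0, -0.0, 179.2]
wrist_force: [-0.1, 0.6, -2.7]
opening: 0.0406
grasp_force: 42.6
```

Request:
apply_moves --rows '[[[0, 0, 0.02], [0, 0, 0], 0.3], [[0, 0, 0.04], [0, 0, 0], 0.3], [[0, 0, 0.05], [0, 0, 0], 0.3], [[0, 0, 0.05], [0, 0, 0], 0.3]]'

```text
time: 13.6
ee_pos: [0.5217, -0.0154, 0.1482]
tcp_rot: [180.0, 0.0, 179.2]
wrist_force: [0.8, -0.7, -3.6]
opening: 0.0405
grasp_force: 42.6
```

Request:
apply_moves --rows '[[[0, 0, 0.015], [0, 0, 0], 0.3], [[0, 0, 0.03], [0, 0, 0], 0.3], [[0, 0, 0.035], [0, 0, 0], 0.3], [[0, 0, 0.035], [0, 0, 0], 0.3]]'

```text
time: 14.0
ee_pos: [0.5216, -0.0155, 0.1449]
tcp_rot: [-180.0, 0.0, 179.2]
wrist_force: [-2.4, -2.1, 3.1]
opening: 0.0408
grasp_force: 43.0
```

Request:
apply_moves --rows '[[[0, 0, 0], [0, 0, 0], 0.65], [[0, 0, 0], [0, 0, 0], 0.65], [[0, 0, 0], [0, 0, 0], 0.65], [[0, 0, 0], [0, 0, 0], 0.65], [[0, 0, -0.2], [0, 0, 0], 0.65], [[0, 0, -0.6], [0, 0, 0], 0.65], [[0, 0, -0.98], [0, 0, 0], 0.65], [[0, 0, -0.98], [0, 0, 0], 0.65]]'

```text
time: 14.8
ee_pos: [0.523, -0.0155, 0.2478]
tcp_rot: [-180.0, 0.4, 179.2]
wrist_force: [1.0, 0.5, -0.5]
opening: 0.0558
grasp_force: 0.0
```

Request:
apply_moves --rows '[[[0, 0, -0.3], [0, 0, 0], 0.65], [[0, 0, -0.5], [0, 0, 0], 0.65], [[0, 0, -0.5], [0, 0, 0], 0.65]]'

```text
time: 15.1
ee_pos: [0.5222, -0.0155, 0.2948]
tcp_rot: [-180.0, 0.2, 179.2]
wrist_force: [0.3, 0.1, 0.5]
opening: 0.0556
grasp_force: 0.0
```

```bash
python3 plan.py 529.4 -390.3 250 78
```

```text
now [522.2 -15.5 294.8] [-180.     0.2  179.2] q [-2.  1.  5. 94. -0. -1.] t 15.1 open 0.0556 F [0.3 0.1 0.5]
[-0.03, -0.937, 0.112] [0.002, 0.001, 0.844] rows>= 3
[-0.428, -0.834, 0.113] [0.002, 0.001, 0.844] rows>= 3
[-0.743, -0.571, 0.113] [0.002, 0.001, 0.844] rows>= 3
[-0.916, -0.198, 0.113] [0.002, 0.001, 0.844] rows>= 3
--
```

Request:
apply_moves --rows '[[[-0.01, -0.31, 0.04], [0, 0, 0.28], 0.6], [[-0.02, -0.62, 0.08], [0, 0, 0.56], 0.5], [[-0.03, -0.937, 0.112], [0, 0, 0.844], 0.5], [[-0.03, -0.937, 0.112], [0, 0, 0.844], 0.5]]'

```text
time: 15.5
ee_pos: [0.5229, -0.1118, 0.2791]
tcp_rot: [-179.9, -0.1, 153.5]
wrist_force: [0.4, -0.1, 0.6]
opening: 0.0428
grasp_force: 0.0
```

Request:
apply_moves --rows '[[[-0.14, -0.28, 0.04], [0, 0, 0.28], 0.5], [[-0.28, -0.56, 0.08], [0, 0, 0.56], 0.5], [[-0.428, -0.834, 0.113], [0, 0, 0.844], 0.5], [[-0.428, -0.834, 0.113], [0, 0, 0.844], 0.5]]'

```text
time: 15.9
ee_pos: [0.5247, -0.2052, 0.2678]
tcp_rot: [-179.9, -0.1, 128.2]
wrist_force: [-0.9, 0.9, -0.0]
opening: 0.0426
grasp_force: 0.0
```

Request:
apply_moves --rows '[[[-0.25, -0.19, 0.04], [0, 0, 0.28], 0.5], [[-0.5, -0.38, 0.08], [0, 0, 0.56], 0.5], [[-0.743, -0.571, 0.113], [0, 0, 0.844], 0.5], [[-0.743, -0.571, 0.113], [0, 0, 0.844], 0.5]]'

```text
time: 16.3
ee_pos: [0.5264, -0.2985, 0.2566]
tcp_rot: [-179.9, -0.1, 103.0]
wrist_force: [-0.7, 0.7, -1.7]
opening: 0.0429
grasp_force: 0.0
```

Request:
apply_moves --rows '[[[-0.3, -0.07, 0.04], [0, 0, 0.28], 0.5], [[-0.6, -0.13, 0.08], [0, 0, 0.56], 0.5], [[-0.916, -0.198, 0.113], [0, 0, 0.844], 0.5], [[-0.916, -0.198, 0.113], [0, 0, 0.844], 0.5], [[-0.916, -0.198, 0.113], [0, 0, 0.844], 0.5]]'

```text
time: 16.8
ee_pos: [0.5286, -0.3897, 0.2464]
tcp_rot: [-179.9, -0.1, 78.1]
wrist_force: [-0.2, 0.3, -0.1]
opening: 0.0426
grasp_force: 0.0
```

```bash
python3 plan.py 529.4 -390.3 170 78  529.4 -390.3 105 78
python3 - <<'E'
from h import *
p,d=imaging.camera("top"); np.savez("pics/top3.npz",p=p,d=d)
P=cloud("top",d);Z=P[...,2]
cv2.imwrite("pics/top3.png",cv2.resize(p[120:240,180:300,::-1],None,fx=4.5,fy=4.5))
for n,k in(("A",(slice(170,235),slice(190,232))),("B",(slice(170,235),slice(232,280)))):
    H=hsv(p);s=H[...,1];h=H[...,0].astype(int)
    m=np.zeros(Z.shape,bool);m[k]=((((h<6)|(h>174))&(s>150)&(H[...,2]>110)) if n=="A" else ((h>100)&(h<130)&(s>120)))[k]
    m&=(Z>.05)&(Z<.075)
    vs,us=np.nonzero(m); print(n,m.sum(),np.median(Z[m]),rect(plane("top",np.c_[us,vs],.064)[:,:2]))
    m=np.zeros(Z.shape,bool);m[k]=((Z>.092)&(Z<.1)&(h>12)&(h<32)&(s>110))[k]
    for b in blobs(m,40):
        vs,us=np.nonzero(b); print(" cap",len(us),np.median(Z[b]),rect(plane("top",np.c_[us,vs],.096)[:,:2]))
E
```

```text
now [ 528.6 -389.7  246.4] [-1.799e+02 -1.000e-01  7.810e+01] q [-36.  19.  21.  91.   0.  65.] t 16.8 open 0.0426 F [-0.2  0.3 -0.1]
[-0.005, 0.01, 0.764] [-0.002, -0.002, 0.004] rows>= 2
--
[0.0, -0.0, 0.65] [0.0, 0.0, 0.0] rows>= 2
--
A 294 0.06524375730925258 (array([522.6,  74.3]), array([75.9, 71.7]), 0.8)
 cap 118 0.09711582337438196 (array([521.8,  79.6]), array([39.5, 38.8]), 46.6)
B 337 0.0653931266494534 (array([520.7, -14.8]), array([75.8, 75.2]), 0.8)
 cap 116 0.09716438309904829 (array([519.9, -13.4]), array([40.1, 36.5]), 1.1)
```

View pics/top3.png

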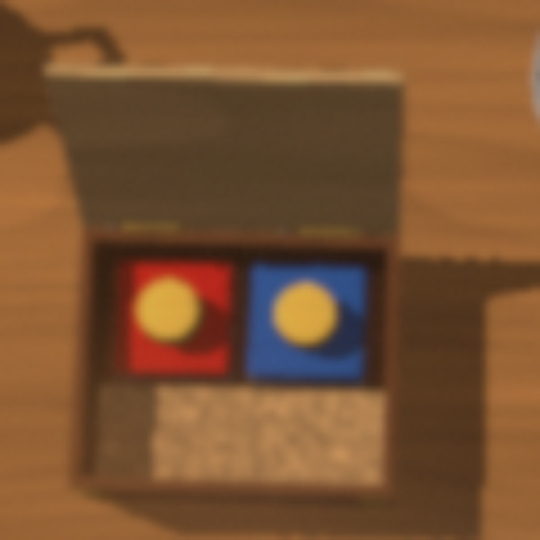

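The picture shows both square tins seated in the deep bay, red at (180,315) and blue at (307,320) in the crop. Both are square to the crate, with the ledge free. Next is the long tin.

Request:
apply_moves --rows '[[[0, 0.005, 0.35], [0, 0, 0], 0.5], [[-0.005, 0.01, 0.764], [0, 0, 0], 0.5], [[-0.005, 0.01, 0.764], [0, 0, 0], 0.5]]'

```text
time: 17.15
ee_pos: [0.5279, -0.3881, 0.1652]
tcp_rot: [-179.5, -0.2, 78.1]
wrist_force: [0.3, 0.3, -0.8]
opening: 0.0427
grasp_force: 0.0
```

Request:
apply_moves --rows '[[[0, 0, 0.3], [0, 0, 0], 0.5], [[0, 0, 0.55], [0, 0, 0], 0.5], [[0, 0, 0.64], [0, 0, 0], 0.5], [[0, 0, 0.64], [0, 0, 0], 0.5], [[0, 0, 0.64], [0, 0, 0], 0.2], [[0, 0, 0.64], [0, 0, 0], 0.05], [[0, 0, 0.64], [0, 0, 0], 0.05], [[0, 0, 0.64], [0, 0, 0], 0.05], [[0, 0, 0.64], [0, 0, 0], 0.05], [[0, 0, 0.64], [0, 0, 0], 0.05], [[0, 0, 0.64], [0, 0, 0], 0.05]]' --force 60

```text
time: 18.25
ee_pos: [0.5301, -0.3914, 0.1091]
tcp_rot: [179.8, 0.1, 78.0]
wrist_force: [1.1, 0.9, 7.4]
opening: 0.0128
grasp_force: 60.0
```

```bash
python3 plan.py 529 -390 280 78 441.5 32 280 89.2
```

```text
now [ 530.1 -391.4  109.1] [1.798e+02 1.000e-01 7.800e+01] q [-36.  20.   6.  76.   0.  66.] t 18.25 open 0.0128 F [1.1 0.9 7.4]
[0.005, -0.004, -0.854] [0.003, 0.001, -0.001] rows>= 2
[0.005, -0.006, -0.854] [0.003, 0.001, -0.001] rows>= 2
--
[0.789, -0.347, -0.0] [-0.0, 0.0, -0.075] rows>= 2
[0.802, -0.316, -0.0] [-0.0, 0.0, -0.075] rows>= 2
[0.814, -0.284, -0.0] [-0.0, 0.0, -0.075] rows>= 2
[0.824, -0.252, -0.0] [-0.0, 0.0, -0.075] rows>= 2
[0.834, -0.22, -0.0] [-0.0, 0.0, -0.075] rows>= 2
--
```

Request:
apply_moves --rows '[[[0, 0, -0.2], [0, 0, 0], 0.05], [[0, 0, -0.5], [0, 0, 0], 0.05], [[0, 0, -0.854], [0, 0, 0], 0.05], [[0, 0, -0.854], [0, 0, 0], 0.05]]'

```text
time: 18.65
ee_pos: [0.5305, -0.3919, 0.1985]
tcp_rot: [179.6, 0.2, 77.9]
wrist_force: [0.3, -0.7, -1.9]
opening: 0.0129
grasp_force: 59.1
```

Request:
apply_moves --rows '[[[0, 0, -0.4], [0, 0, 0], 0.05], [[0, 0, -0.7], [0, 0, 0], 0.05], [[0, 0, -0.854], [0, 0, 0], 0.05], [[0, 0, -0.854], [0, 0, 0], 0.05]]'

```text
time: 19.05
ee_pos: [0.5297, -0.3914, 0.2802]
tcp_rot: [179.8, 0.1, 77.9]
wrist_force: [-0.5, 0.7, -1.6]
opening: 0.0129
grasp_force: 59.4
```

Request:
apply_moves --rows '[[[0.16, -0.07, 0], [0, 0, -0.02], 0.05], [[0.45, -0.2, 0], [0, 0, -0.05], 0.05], [[0.789, -0.347, 0], [0, 0, -0.075], 0.05]]'

```text
time: 19.35
ee_pos: [0.5112, -0.3061, 0.2752]
tcp_rot: [-179.9, -0.1, 80.2]
wrist_force: [-0.4, 0.5, -2.0]
opening: 0.0126
grasp_force: 59.3
```

Request:
apply_moves --rows '[[[0.27, -0.11, 0], [0, 0, -0.02], 0.05], [[0.54, -0.21, 0], [0, 0, -0.05], 0.05], [[0.802, -0.316, 0], [0, 0, -0.075], 0.05]]'

```text
time: 19.65
ee_pos: [0.4937, -0.2209, 0.2758]
tcp_rot: [-179.9, -0.0, 82.5]
wrist_force: [0.3, 0.4, -2.2]
opening: 0.013
grasp_force: 59.3
```

Request:
apply_moves --rows '[[[0.27, -0.1, 0], [0, 0, -0.02], 0.05], [[0.54, -0.19, 0], [0, 0, -0.05], 0.05], [[0.814, -0.284, 0], [0, 0, -0.075], 0.05]]'

```text
time: 19.95
ee_pos: [0.4762, -0.1366, 0.2759]
tcp_rot: [-179.9, -0.0, 84.7]
wrist_force: [0.4, 0.1, -2.0]
opening: 0.0127
grasp_force: 59.3
```

Request:
apply_moves --rows '[[[0.27, -0.08, 0], [0, 0, -0.02], 0.05], [[0.54, -0.16, 0], [0, 0, -0.05], 0.05], [[0.824, -0.252, 0], [0, 0, -0.075], 0.05]]'

```text
time: 20.25
ee_pos: [0.4588, -0.0524, 0.2759]
tcp_rot: [-179.9, -0.0, 87.0]
wrist_force: [0.9, -0.2, -2.6]
opening: 0.0128
grasp_force: 59.3
```

Request:
apply_moves --rows '[[[0.27, -0.07, 0], [0, 0, -0.02], 0.05], [[0.5, -0.13, 0], [0, 0, -0.05], 0.05], [[0.7, -0.18, 0], [0, 0, -0.065], 0.05], [[0.834, -0.22, 0], [0, 0, -0.075], 0.05], [[0.834, -0.22, 0], [0, 0, -0.075], 0.05], [[0.834, -0.22, 0], [0, 0, -0.075], 0.05]]'

```text
time: 20.85
ee_pos: [0.4417, 0.0311, 0.2766]
tcp_rot: [-179.9, 0.0, 89.2]
wrist_force: [0.9, 0.5, -2.9]
opening: 0.0128
grasp_force: 59.3
```

```bash
python3 plan.py 441.5 32 220 89.2 441.5 32 155 89.2
python3 - <<'E'
from h import *
p,d=imaging.camera("scene"); np.savez("pics/scene3.npz",p=p,d=d)
P=cloud("scene",d);H=hsv(p);h=H[...,0]
m=(h>22)&(h<34)&(H[...,1]>150)&(H[...,2]>130)&(P[...,2]>.1)&(P[...,0]<.55)
q=P[m];print(m.sum(),q.min(0),q.max(0))
cv2.imwrite("pics/scene3.png",cv2.resize(p[80:260,200:380,::-1],None,fx=3,fy=3))
E
```

```text
now [441.7  31.1 276.6] [-179.9    0.    89.2] q [  4. -10.  -7.  93.  -0.  95.] t 20.85 open 0.0128 F [ 0.9  0.5 -2.9]
[0.01, -0.002, 0.566] [-0.002, 0.001, 0.001] rows>= 2
--
[0.0, -0.0, 0.65] [0.0, 0.0, 0.0] rows>= 2
--
146 [ 0.42654807 -0.05726749  0.18685173] [0.47544675 0.1131077  0.19581228]
```

View pics/scene3.png

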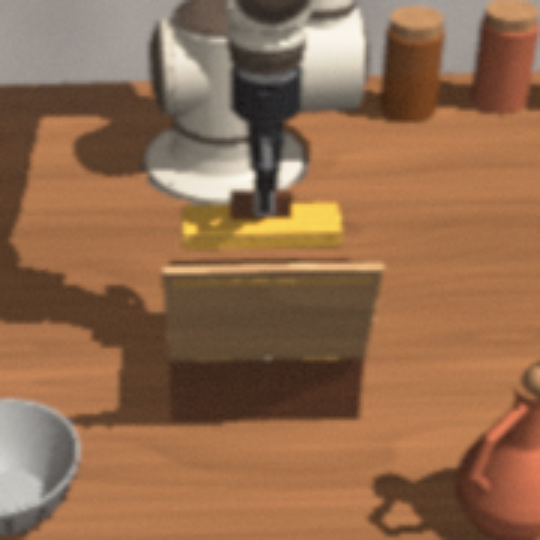

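The picture shows the long tin level in the gripper at about (262,225), parallel to the lid. Lower it onto the ledge.

Request:
apply_moves --rows '[[[0.01, 0.005, 0.3], [0, 0, 0], 0.05], [[0.01, 0.01, 0.566], [0, 0, 0], 0.05], [[0.01, 0.01, 0.566], [0, 0, 0], 0.05]]'

```text
time: 21.2
ee_pos: [0.4418, 0.0313, 0.2175]
tcp_rot: [-179.7, 0.0, 89.1]
wrist_force: [0.3, 0.5, -2.4]
opening: 0.0126
grasp_force: 59.3
```

Request:
apply_moves --rows '[[[0, 0, 0.25], [0, 0, 0], 0.05], [[0, 0, 0.5], [0, 0, 0], 0.05], [[0, 0, 0.6], [0, 0, 0], 0.05], [[0, 0, 0.65], [0, 0, 0], 0.05], [[0, 0, 0.65], [0, 0, 0], 0.05], [[0, 0, 0.65], [0, 0, 0], 0.05]]'

```text
time: 21.8
ee_pos: [0.4435, 0.032, 0.1574]
tcp_rot: [179.9, -0.0, 89.2]
wrist_force: [-0.0, -0.2, -2.6]
opening: 0.0126
grasp_force: 59.3
```

Request:
apply_moves --rows '[[[0, 0, 0.02], [0, 0, 0], 0.05], [[0, 0, 0.04], [0, 0, 0], 0.05], [[0, 0, 0.05], [0, 0, 0], 0.05], [[0, 0, 0.05], [0, 0, 0], 0.05]]'

```text
time: 22.2
ee_pos: [0.4429, 0.0321, 0.151]
tcp_rot: [-180.0, 0.0, 89.2]
wrist_force: [-0.8, 0.3, -2.7]
opening: 0.0125
grasp_force: 59.3
```

Request:
apply_moves --rows '[[[0, 0, 0.02], [0, 0, 0], 0.05], [[0, 0, 0.035], [0, 0, 0], 0.05], [[0, 0, 0.045], [0, 0, 0], 0.05], [[0, 0, 0.045], [0, 0, 0], 0.05]]'

```text
time: 22.6
ee_pos: [0.443, 0.0321, 0.147]
tcp_rot: [180.0, -0.0, 89.2]
wrist_force: [-2.2, 0.4, 4.2]
opening: 0.0129
grasp_force: 60.1
```

Request:
apply_moves --rows '[[[0, 0, 0], [0, 0, 0], 0.3], [[0, 0, 0], [0, 0, 0], 0.3], [[0, 0, 0], [0, 0, 0], 0.3], [[0, 0, 0], [0, 0, 0], 0.3], [[0, 0, -0.2], [0, 0, 0], 0.3], [[0, 0, -0.6], [0, 0, 0], 0.3], [[0, 0, -0.98], [0, 0, 0], 0.3], [[0, 0, -0.98], [0, 0, 0], 0.3]]'

```text
time: 23.4
ee_pos: [0.4444, 0.0322, 0.2496]
tcp_rot: [179.6, -0.0, 89.2]
wrist_force: [0.3, 0.5, -0.2]
opening: 0.0254
grasp_force: 0.0
```

Request:
apply_moves --rows '[[[0, 0, -0.4], [0, 0, 0], 0.2], [[0, 0, -0.8], [0, 0, 0], 0], [[0, 0, -0.98], [0, 0, 0], 0], [[0, 0, -0.98], [0, 0, 0], 0]]'

```text
time: 23.8
ee_pos: [0.4436, 0.0321, 0.3449]
tcp_rot: [179.8, -0.0, 89.2]
wrist_force: [-0.4, 0.7, -0.9]
opening: 0.0002
grasp_force: 0.0
```

```bash
python3 plan.py 443 32 360 180
python3 - <<'E'
from h import *
# jebena / colander extents near the lid, from initial clouds
for n in("top","scene"):
    d=np.load(f"pics/{n}0.npz")["d"];P=cloud(n,d)
    m=(P[...,2]>.015)&(P[...,0]>.52)&(P[...,0]<.9)&(P[...,1]>-.4)&(P[...,1]<.4)
    for lo,hi in((.145,.42),(-.4,-.14)):
        q=P[m&(P[...,1]>lo)&(P[...,1]<hi)]; print(n,lo,np.percentile(q,1,0).round(3),np.percentile(q,99,0).round(3))
E
```

```text
now [443.6  32.1 344.9] [179.8  -0.   89.2] q [  4.  -8.   2. 100.   0.  95.] t 23.8 open 0.0002 F [-0.4  0.7 -0.9]
[-0.0, -0.001, -0.038] [0.002, 0.001, -0.757] rows>= 3
[0.0, -0.001, -0.038] [0.002, 0.001, -0.757] rows>= 3
[0.001, -0.001, -0.038] [0.002, 0.001, -0.757] rows>= 3
[0.001, -0.001, -0.038] [0.002, 0.001, -0.757] rows>= 3
--
top 0.145 [0.538 0.218 0.02 ] [0.77  0.393 0.204]
top -0.4 [ 0.522 -0.395  0.016] [ 0.773 -0.176  0.079]
scene 0.145 [0.55  0.213 0.024] [0.789 0.38  0.199]
scene -0.4 [ 0.527 -0.395  0.016] [ 0.778 -0.182  0.076]
```

Request:
apply_moves --rows '[[[0, 0.1, -0.25], [0, 0, 0], 0], [[0, 0.4, -0.25], [0, 0, 0], 0], [[0, 0.8, -0.25], [0, 0, 0], 0], [[0, 0.8, -0.25], [0, 0, 0], 0]]'

```text
time: 24.2
ee_pos: [0.5264, 0.0309, 0.363]
tcp_rot: [-179.7, 0.0, 89.2]
wrist_force: [-0.6, -0.2, -0.9]
opening: 0.0005
grasp_force: 0.0
```

Request:
apply_moves --rows '[[[0, 0.4, 0], [0, 0, 0], 0], [[0, 0.8, 0], [0, 0, 0], 0], [[0, 0.8, 0], [0, 0, 0], 0], [[0, 0.8, 0], [0, 0, 0], 0]]'

```text
time: 24.6
ee_pos: [0.6033, 0.0298, 0.3652]
tcp_rot: [-179.8, 0.0, 89.2]
wrist_force: [-1.0, -0.6, -0.3]
opening: -0.0
grasp_force: 0.0
```

Request:
apply_moves --rows '[[[0, 0.4, 0], [0, 0, 0], 0], [[0, 0.8, 0], [0, 0, 0], 0], [[0, 0.8, 0], [0, 0, 0], 0], [[0, 0.8, 0], [0, 0, 0], 0]]'

```text
time: 25.0
ee_pos: [0.6829, 0.0288, 0.3663]
tcp_rot: [-179.9, 0.0, 89.2]
wrist_force: [-0.4, 0.0, 0.5]
opening: -0.0002
grasp_force: 0.0
```

```bash
python3 plan.py 680 32 308 89.2
python3 - <<'E'
from h import *
p,d=imaging.camera("scene")
p2,d2=imaging.camera("top")
np.savez("pics/s4.npz",p=p,d=d,p2=p2,d2=d2)
a=cv2.resize(p[80:260,200:380,::-1],None,fx=2.2,fy=2.2);b=cv2.resize(p2[90:270,150:330,::-1],None,fx=2.2,fy=2.2)
cv2.imwrite("pics/c4.png",np.hstack([a,b]))
E
```

```text
now [682.9  28.8 366.3] [-179.9    0.    89.2] q [  2.  29.  47. 108.   0.  93.] t 25.0 open -0.0002 F [-0.4  0.   0.5]
[0.032, -0.028, 0.583] [-0.004, 0.0, -0.0] rows>= 2
--
```

View pics/c4.png

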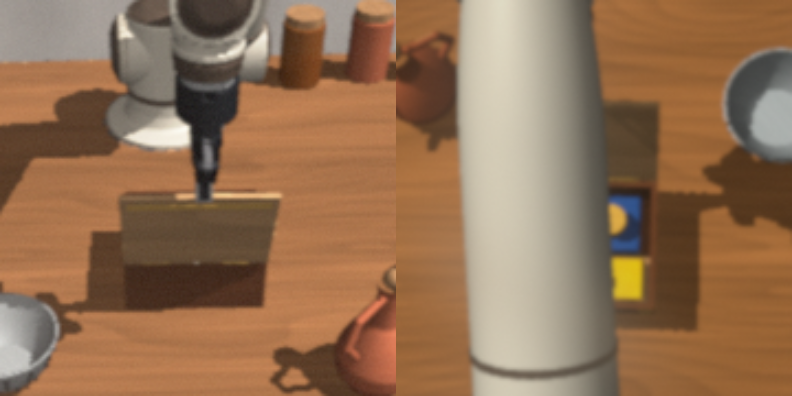

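The left half shows the closed fingers just behind the lid's edge at (205,195). The right half shows the blue tin's cap at (616,220) and the yellow tin's end at (630,280) inside the crate. Check the seating height, then start pushing.

Run:
```python
from h import *
f=np.load("pics/s4.npz");p,d=f["p2"],f["d2"];P=cloud("top",d);H=hsv(p)
m=(H[...,0]>22)&(H[...,0]<34)&(H[...,1]>150)&(H[...,2]>120)&(P[...,1]>-.1)&(P[...,1]<.15)&(P[...,2]<.08)
q=P[m];print(m.sum(),"z",np.percentile(q[:,2],[5,50,95]).round(4)); vs,us=np.nonzero(m);w=plane("top",np.c_[us,vs],.064);print(rect(w[:,:2]),w.min(0),w.max(0))
```

```text
232 z [0.0614 0.065  0.0694]
(array([442.7, -36.7]), array([55.7, 40.2]), 0.9) [ 0.41484667 -0.05721899  0.064     ] [ 0.47042318 -0.01619169  0.064     ]
```

Request:
apply_moves --rows '[[[0.03, -0.01, 0.3], [0, 0, 0], 0], [[0.03, -0.028, 0.583], [0, 0, 0], 0], [[0.03, -0.028, 0.583], [0, 0, 0], 0], [[0.03, -0.028, 0.583], [0, 0, 0], 0]]'

```text
time: 25.5
ee_pos: [0.6788, 0.0317, 0.312]
tcp_rot: [179.9, -0.0, 89.2]
wrist_force: [-0.4, -0.4, 0.9]
opening: 0.0002
grasp_force: 0.0
```

Request:
apply_moves --rows '[[[0, -0.15, 0], [0, 0, 0], 0], [[0, -0.3, 0], [0, 0, 0], 0], [[0, -0.4, 0], [0, 0, 0], 0], [[0, -0.5, 0], [0, 0, 0], 0], [[0, -0.6, 0], [0, 0, 0], 0], [[0, -0.7, 0], [0, 0, 0], 0], [[0, -0.8, 0], [0, 0, 0], 0], [[0, -0.8, 0], [0, 0, 0], 0]]'

```text
time: 26.3
ee_pos: [0.5998, 0.0329, 0.3134]
tcp_rot: [179.7, -0.0, 89.2]
wrist_force: [-0.9, 1.0, 0.6]
opening: 0.0002
grasp_force: 0.0
```

```bash
python3 plan.py 562 32 305 89.2 529 32 294 89.2 500.5 32 274.5 89.2
```

```text
now [599.8  32.9 313.4] [179.7  -0.   89.2] q [ 3. 12. 19. 97. -0. 94.] t 26.3 open 0.0002 F [-0.9  1.   0.6]
[-0.014, -0.378, 0.082] [0.01, -0.001, -0.0] rows>= 1
--
[-0.005, -0.33, 0.11] [0.0, 0.0, 0.0] rows>= 1
--
[-0.004, -0.285, 0.195] [0.0, 0.0, 0.0] rows>= 1
--
```

Request:
apply_moves --rows '[[[0, -0.1, 0.02], [0, 0, 0], 0], [[0, -0.2, 0.04], [0, 0, 0], 0], [[0, -0.3, 0.06], [0, 0, 0], 0], [[-0.01, -0.38, 0.08], [0, 0, 0], 0]]'

```text
time: 26.7
ee_pos: [0.5628, 0.0327, 0.3066]
tcp_rot: [179.5, -0.1, 89.2]
wrist_force: [-0.2, 2.2, 12.5]
opening: -0.0004
grasp_force: 5.6
```

```bash
python3 - <<'E'
from h import *
p,d=imaging.camera("scene");P=cloud("scene",d)
np.savez("pics/s5.npz",p=p,d=d)
m=(P[...,2]>.13)&(P[...,2]<.3)&(P[...,0]>.4)&(P[...,0]<.7)&(abs(P[...,1]-.08)<.045)
q=P[m];print(m.sum(),q.min(0).round(3),q.max(0).round(3))
v=np.polyfit(q[:,2],q[:,0],1);print("slope dx/dz",v,"theta",90+np.degrees(np.arctan(v[0])))
E
python3 plan.py 529 32 294 89.2 500.5 32 274.5 89.2
```

```text
1201 [0.538 0.035 0.13 ] [0.611 0.125 0.3  ]
slope dx/dz [-0.21154624  0.60523375] theta 78.05539607961705
now [561.9  32.6 306.1] [ 1.796e+02 -1.000e-01  8.920e+01] q [ 3.  6. 12. 95.  0. 94.] t 26.75 open -0.0 F [ 1.   1.4 12.1]
[-0.01, -0.33, 0.118] [0.014, -0.002, 0.0] rows>= 1
--
[-0.004, -0.285, 0.195] [0.0, 0.0, 0.0] rows>= 1
--
```

The lid is following, at about 77°. Continue along the arc.

Request:
apply_moves --rows '[[[0, -0.12, 0.02], [0, 0, 0], 0], [[0, -0.23, 0.06], [0, 0, 0], 0], [[-0.01, -0.34, 0.1], [0, 0, 0], 0], [[-0.01, -0.43, 0.15], [0, 0, 0], 0], [[-0.01, -0.53, 0.21], [0, 0, 0], 0], [[-0.01, -0.63, 0.29], [0, 0, 0], 0]]'

```text
time: 27.35
ee_pos: [0.4997, 0.0323, 0.2749]
tcp_rot: [179.7, -0.0, 89.2]
wrist_force: [1.8, 0.5, 2.9]
opening: -0.0002
grasp_force: 1.3
```

```bash
python3 - <<'E'
from h import *
p,d=imaging.camera("scene");P=cloud("scene",d)
m=(P[...,2]>.12)&(P[...,2]<.3)&(P[...,0]>.37)&(P[...,0]<.6)&(abs(P[...,1]-.09)<.03)
q=P[m];v=np.polyfit(q[:,0],q[:,2],1);print(m.sum(),"theta",np.degrees(np.arctan(-v[0])),q.max(0),q.min(0))
E
python3 plan.py 478 32 248.5 89.2 463 32 217 89.2 456 32 183 89.2
```

```text
864 theta 47.146031270266946 [0.57628189 0.1198815  0.23767899] [0.46048386 0.06000629 0.12023531]
now [498.4  32.3 273.6] [179.9  -0.   89.2] q [ 4. -3. -1. 91.  0. 95.] t 27.4 open 0.0004 F [ 1.8 -0.6  0.9]
[-0.006, -0.204, 0.251] [0.004, -0.0, -0.0] rows>= 1
--
[-0.002, -0.15, 0.315] [0.0, 0.0, 0.0] rows>= 1
--
[-0.001, -0.07, 0.34] [0.0, 0.0, 0.0] rows>= 1
--
```

The lid is at about 46°. Push it down until it rests on the rim.

Request:
apply_moves --rows '[[[0, -0.08, 0.09], [0, 0, 0], 0], [[0, -0.15, 0.17], [0, 0, 0], 0], [[0, -0.2, 0.25], [0, 0, 0], 0], [[0, -0.26, 0.35], [0, 0, 0], 0], [[0, -0.31, 0.45], [0, 0, 0], 0], [[0, -0.35, 0.56], [0, 0, 0], 0], [[0, -0.38, 0.66], [0, 0, 0], 0], [[0, -0.4, 0.76], [0, 0, 0], 0], [[0, -0.42, 0.84], [0, 0, 0], 0], [[0, -0.42, 0.88], [0, 0, 0], 0], [[0, -0.42, 0.9], [0, 0, 0], 0], [[0, -0.42, 0.9], [0, 0, 0], 0]]'

```text
time: 28.6
ee_pos: [0.4571, 0.0329, 0.1826]
tcp_rot: [-180.0, -0.0, 89.2]
wrist_force: [-3.5, -0.9, 5.1]
opening: -0.0001
grasp_force: 2.5
```

Request:
apply_moves --rows '[[[0, 0, 0.01], [0, 0, 0], 0], [[0, 0, 0.02], [0, 0, 0], 0], [[0, 0, 0.03], [0, 0, 0], 0], [[0, 0, 0.03], [0, 0, 0], 0]]'

```text
time: 29.0
ee_pos: [0.4571, 0.0329, 0.1824]
tcp_rot: [179.9, -0.0, 89.2]
wrist_force: [-12.7, -0.8, 26.8]
opening: -0.0
grasp_force: 13.8
```

The lid no longer moves as the force rises, so it is seated. Lift off and check.

Request:
apply_moves --rows '[[[0, 0, -0.2], [0, 0, 0], 0], [[0, 0, -0.6], [0, 0, 0], 0], [[0, 0, -0.95], [0, 0, 0], 0], [[0, 0, -0.95], [0, 0, 0], 0]]'

```text
time: 29.4
ee_pos: [0.4585, 0.033, 0.279]
tcp_rot: [179.6, -0.0, 89.2]
wrist_force: [-0.1, 0.0, 0.5]
opening: 0.0001
grasp_force: 0.0
```

Request:
apply_moves --rows '[[[0.4, -0.2, 0], [0, 0, 0], 0], [[0.9, -0.5, -0.1], [0, 0, 0], 0], [[0.9, -0.5, -0.1], [0, 0, 0], 0]]'

```text
time: 29.7
ee_pos: [0.4069, 0.1261, 0.2846]
tcp_rot: [-180.0, -0.1, 89.3]
wrist_force: [1.1, -0.4, -0.0]
opening: -0.0005
grasp_force: 0.0
```

Request:
apply_moves --rows '[[[0.4, -0.2, 0], [0, 0, 0], 0], [[0.9, -0.4, 0], [0, 0, 0], 0], [[0.9, -0.4, 0], [0, 0, 0], 0]]'

```text
time: 30.0
ee_pos: [0.3681, 0.2176, 0.2837]
tcp_rot: [-180.0, -0.0, 89.5]
wrist_force: [-0.2, -0.9, -0.4]
opening: 0.0001
grasp_force: 0.0
```

Request:
apply_moves --rows '[[[0.4, 0, 0], [0, 0, 0], 0], [[0.8, 0, 0], [0, 0, 0], 0], [[0.8, 0, 0], [0, 0, 0], 0], [[0.8, 0, 0], [0, 0, 0], 0]]'

```text
time: 30.4
ee_pos: [0.3711, 0.2942, 0.2834]
tcp_rot: [-179.9, 0.1, 89.3]
wrist_force: [0.8, -0.6, -0.0]
opening: 0.0
grasp_force: 0.0
```

Run:
```python
from h import *
p,d=imaging.camera("top");P=cloud("top",d);cv2.imwrite("pics/top6.png",p[:,:,::-1])
m=(abs(P[...,0]-.486)<.075)&(abs(P[...,1]-.03)<.09);q=P[m]
A=np.c_[q[:,:2]-[.486,.03],np.ones(len(q))];c=np.linalg.lstsq(A,q[:,2],rcond=None)[0];print("lid top z",c[2],"slopes deg",np.degrees(c[:2]))
d0=np.load("pics/top0.npz");P0=cloud("top",d0["d"])
for n,(x0,x1,y0,y1) in dict(bowl=(.46,.6,.29,.44),jeb=(.6,.78,.17,.4),col=(.6,.8,-.36,-.17)).items():
    f=lambda P:P[(P[...,0]>x0)&(P[...,0]<x1)&(P[...,1]>y0)&(P[...,1]<y1)&(P[...,2]>.02)].mean(0).round(3)
    print(n,f(P0),f(P))
print(sensors.get_obs()["time"])
```

```text
lid top z 0.11127926273853743 slopes deg [-0.003974    0.05595985]
bowl [0.538 0.41  0.036] [0.537 0.41  0.036]
jeb [0.712 0.266 0.106] [0.712 0.266 0.106]
col [ 0.71  -0.262  0.05 ] [ 0.711 -0.263  0.05 ]
30.45
```

View pics/top6.png

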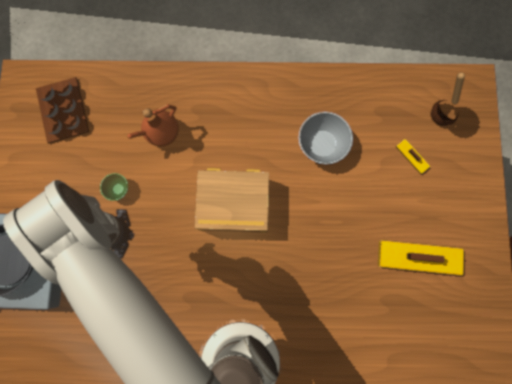

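The lid at (232,200) is flat and shut, and the bowl, jebena and colander have not moved.

```bash
python3 -c "
from workcell import bot
print(bot.job_done())"
```

```text
the job is handed in; nothing more can be done
None
```

The job is handed in at about 30 s on the robot's clock: all three tins are packed in the crate as asked, the lid is fully shut, and the bowl, jebena and colander were not moved.

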